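# Hold the label dispenser's tensioner back for a new roll

## Robot

A 6-joint arm with a two-finger parallel gripper is mounted at the origin on the work surface. World frame = base frame: x ahead of the robot, y to its left, z up, the work surface at z = 0. Lengths are in m, angles in degrees, forces in N, time in s.
With the tool pointing down it reaches from about 0.4 to 0.925 m from the base axis. Payload 12.5 kg.
Tool frame: the origin (TCP) lies between the finger pads; the fingertips stand 8 mm ahead of it and the grasp point (between the pads) lies 11 mm behind it; z points along the fingers, y is the line along which they close (so a half turn about z gives the same grasp; the last joint's range is limited). The gripper opens to 95 mm and grips with 3 to 60 N. Pads are 20 mm wide; open, the fingers measure 119 mm over their backs; the gripper's body (75 mm by 180 mm) begins 59 mm behind the grasp point.
Start: joints at [-77.097, 28.126, 89.318, -0, 62.55, -6.05], TCP at [0.203, -0.591, 0.223] pointing down, gripper open.
Joint ranges: [-177.58, 177.58], [-47.91, 125.51], [2.72, 160], [-65.01, 245.01], [3.68, 167.84], [-153.87, 153.87]. Speed limits (degrees/s): [127.2, 127.2, 159.86, 180, 180, 180].

## Interface

Orientations are given as [roll, pitch, yaw] about the fixed x, y, z axes, in that order (R = Rz(yaw) Ry(pitch) Rx(roll)).
In Python, from cell import robot, snapshot gives the robot as it stands. The module is installed in compiled form; this text tells all that it offers.
- The arm moves only by the tool jog_arm, never from a script. Its argument "rows" is one flat list of numbers, 7 for each row, row after row: the gripper's target within -1 to 1 (fully open at 1, half-way at 0, shut at -1), then the shift along the tool's x, y, z in cm, then the turn, a rotation vector about the tool's x, y, z in degrees. In form: [gripper, x, y, z, rx, ry, rz, gripper, x, y, z, rx, ry, rz, ...]. A call has 1 to 10 rows; each row shifts and turns the commanded pose from where the row before left it, along the tool's axes as they then stand; what a row does not reach is not made up. A row lasts 1/12 s, in which the tool goes at most 41.7 mm and 7.16 degrees, less where a joint would pass 70% of its speed; a pose out of reach is approached as far as the arm can. A call is refused whole if a number of a shift passes 4.17 or a number of a turn 7.16, either way. A call with a gripper value outside its range is refused whole. The fingers move at their own pace and stop on an object; "force" is the grip in N (left out, the last holds). Time passes only in rows, so rows that do not move let the fingers close. It gives the time, the measured TCP pose, the force, the opening and the grip force at its end, in the units of the state.
- robot.state(): the state, without advancing time (a new reading comes with each control period).
- snapshot(name): name is "scene" or "top" or "wrist"; returns a dict with "pixels" (420x560x3 uint8, red, green, blue), "depth" (420x560 float32, m along the optical axis (not along the pixel's ray), 0 where there is no reading), "fx", "fy", "cx", "cy" (pixels), "xyz" and "orientation" of the camera in the world; the wrist camera has in their place "tool_from_camera" (4x4, takes a point from camera to tool coordinates, whose origin is the TCP and whose axes are the flange's). Camera axes: x right, y up, looking along -z (the intrinsics and any distortion apply to the point x, -y, -z); pixel columns grow to the right and rows downward; lengths in m; the calibration is good to about 2 mm. A picture is of the moment at which its call begins: read the wrist's pose just before it.
- robot.job_done(): hands the job in; it is judged then, once.
The state is a dict: "clock": time; "qpos": joint angles; "joint_vel": joint speeds; "tau": joint torques, N m; "tcp_pos": TCP position; "eef_rot": TCP orientation; "force": force on the tool from outside, world axes, zero at the start; "wrist_torque": the same for the moment, N m; "finger_gap": finger opening in m; "gripper_force": force on a finger pad.
Only numpy, scipy, OpenCV 4.12 (cv2) and the standard library are available. Lean on these libraries where they do the work, as an engineer would, in place of code of your own. Each camera call takes 0.05 s, during which the arm holds its last target. There are 200 camera calls.

## Task

The label dispenser needs a new roll: lift the setting block out from behind the tensioner arm and put it back upright in its own storage slot, the rectangular one that matches its shape, fully down and let go. Then take or push the tensioner arm by its roller, move it back past its ratchet click, and finish while still holding it there against its spring, so that a colleague can fit the roll. Leave all the other things where they are.

Things in the scene. Friction and masses are not known exactly. Their poses are not given: they have to be found in the camera images.
- unit: Label dispenser, fixed: a grey base plate 14 mm thick, spanning x -115 to 135 and y -150 to 85 mm in its own frame (origin on the counter, z up). Arm pivot at x 70, y 0 (top at 56 mm). Roll spindle at x -30, y -115 (top at 42 mm). The setting block's place is at x -56.5, y 33, in a frame of 4 mm thick ribs, 6 mm high, opening 50 (x) by 34 (y) mm. Nothing else near is above 42 mm
- tension_arm (a joint): Arm angle q (rad): 0 = sprung rest. In the dispenser's frame the roller is at x = 70 - 130 cos(q - 0.35), y = 130 sin(q - 0.35) mm: pushed towards +y, clockwise from above. Spring: 4 N at the roller at 0, 9 N at the rear stop, 0.75. The ratchet resists from 0.31 (9 N in all), crest at 0.45, clicked past at 0.58. It does not lock: let go, it springs back. The setting block stops it at 0.43
- roller_top (a point): Centre of the top end of the tensioner arm's roller, an upright white plastic cylinder 18 mm in diameter that does not turn, its sides running from 37 to 92 mm above the counter (this point is at 92 mm). Below it is the arm: an aluminium bar 14 mm wide, 25 to 36 mm above the counter, from the roller to the pivot 130 mm away, ending in a disc 23 mm across under the roller
- pawl (a joint): Travel of the small steel ratchet pawl beside the pivot (m): 0 = down (home), about 0.003 when the arm's tooth passes it, between arm angles of about 0.31 and 0.58
- setting_block: Plain aluminium block 44 mm (its x) by 28 mm (its y) by 75 mm tall, about 0.2 kg; origin at the centre of its underside. It starts standing on the dispenser's plate (underside 14 mm above the counter) in the ribbed frame, its axes along the dispenser's
- rack: White board 280 mm (x) by 100 mm (y), 8 mm thick, fixed to the counter, carrying the three storage holders in a row along its x, 86 mm apart; origin at the centre of its underside
- rect_holder: The setting block's own slot: grey open-topped rectangular holder, outside 62 (x) by 46 (y) by 28 mm high, opening 50 by 34 mm, inner floor 6 mm above its origin (centre of its underside, 8 mm above the counter). The block stands in it with its long side along the holder's x, either way round. It can be at any of the three places in the row
- square_holder: Wrong slot: empty grey square holder, outside 74 by 74 mm, 28 mm high, opening 62 by 62 mm; origin at the centre of its underside
- round_holder: Round holder, 52 mm across and 28 mm high, with the round spacer standing in it; origin at the centre of its underside
- round_spacer: Bystander: aluminium cylinder 33 mm in diameter, 58 mm tall, standing in the round holder; origin at the centre of its underside
- label_roll: Bystander: the new paper label roll, 90 mm in diameter and 50 mm tall, lying flat on the counter; origin at the centre of its underside
- vial: Bystander: amber vial 28 mm in diameter, 50 mm tall, on the counter; origin at the centre of its underside
Not all that is in view belongs to the job. What is shaped like the setting_block but purple is not meant.

How it is judged:
By the outcome, as a careful person would: the job done as asked, in the order asked, and still so for the second after the job is handed in, while the arm keeps its last pose, push and grip.
It also fails if it takes over 61 s, if anything falls off the work surface, if the arm or the gripper's body presses on something with over 40 N, if the wrist force passes 120 N, or if a joint passes its speed limit or range.

## Working session

There is one attempt and no reset: what is moved stays moved. The work goes in short steps, Python scripts to look and compute and a tool call to move; the robot and the scene stay as the last step left them, time stands still between calls to the robot, and variables do not carry over. Pictures are saved under pics/ and viewed, at most 10 in all, crops included, and the job is handed in when it is done.

Besides the shell and the picture viewer there is one more tool, called after "Request:" as name(argument=value, ...) on one line, values as JSON. jog_arm: Moves the arm, as the interface text tells. Its arguments: {"type":"object","properties":{"rows":{"type":"array"},"force":{"type":"number"}},"required":["rows"]}

```bash
mkdir -p pics; cat > h.py <<'E'
import numpy as np, cv2
from cell import robot, snapshot
from scipy.spatial.transform import Rotation as R
def snap(n):
    st=robot.state(); s=snapshot(n)
    if n=="wrist":
        T=np.eye(4);T[:3,:3]=R.from_euler('xyz',st['eef_rot'],degrees=True).as_matrix();T[:3,3]=st['tcp_pos']
        s['T']=T@np.array(s['tool_from_camera'])
    else:
        T=np.eye(4);o=np.array(s['orientation'])
        T[:3,:3]=o if o.shape==(3,3) else R.from_euler('xyz',o,degrees=True).as_matrix();T[:3,3]=s['xyz'];s['T']=T
    return s
def cloud(s):
    d=s['depth'];v,u=np.mgrid[:420,:560]
    P=np.stack([(u-s['cx'])/s['fx']*d,-(v-s['cy'])/s['fy']*d,-d],-1)
    W=P@s['T'][:3,:3].T+s['T'][:3,3];W[d==0]=np.nan
    return W
def ray(s,u,v,z):
    r=s['T'][:3,:3]@np.array([(u-s['cx'])/s['fx'],-(v-s['cy'])/s['fy'],-1]);o=s['T'][:3,3]
    return o+r*(z-o[2])/r[2]
def save(s,f): cv2.imwrite('pics/'+f,s['pixels'][:,:,::-1])
E
python3 - <<'E'
from h import *
print(robot.state())
for n in("scene","top"):
    s=snap(n);save(s,n+'.png');print({k:v for k,v in s.items() if k not in('pixels','depth')})
    np.savez(n+'.npz',W=cloud(s),px=s['pixels'])
E
```

```text
{'clock': 0.0, 'qpos': array([-7.70959928e+01,  2.81667232e+01,  8.93521523e+01,  2.34257159e-03,
        6.25487346e+01, -6.05265738e+00]), 'joint_vel': array([ 0.0035318 ,  0.06847229, -0.07931396, -0.03307297, -0.00889844,
       -0.01559289]), 'tau': array([-1.03592552e-03, -6.12643290e+01, -2.58189100e+01,  6.91403914e-02,
        4.81019507e-02, -1.06462298e-04]), 'tcp_pos': array([ 0.20298512, -0.59085745,  0.22202163]), 'eef_rot': array([-1.79932986e+02, -9.19492179e-03,  1.89555780e+01]), 'force': array([-0.02573853, -0.28998078,  0.41671277]), 'wrist_torque': array([-0.04185088,  0.00696041,  0.03804067]), 'gripper_force': 0.0, 'finger_gap': 0.09497112989833685}
{'fx': 533.7607671665864, 'fy': 533.7607671665864, 'cx': 274.7851035336269, 'cy': 203.5108643429181, 'xyz': array([ 1.21653594, -0.39854824,  1.04674866]), 'orientation': array([36.62684521, -0.40623893, 69.89786179]), 'T': array([[ 0.3436861 , -0.75510239,  0.55830122,  1.21653594],
       [ 0.93905782,  0.2718558 , -0.21039209, -0.39854824],
       [ 0.00709015,  0.59658596,  0.80251786,  1.04674866],
       [ 0.        ,  0.        ,  0.        ,  1.        ]])}
{'fx': 510.6915291794138, 'fy': 510.6915291794138, 'cx': 276.77543223521025, 'cy': 200.30323849665433, 'xyz': array([ 0.31813335, -0.14748157,  1.49923134]), 'orientation': array([  9.05345266,   0.83249826, -90.17796987]), 'T': array([[-0.00310583,  0.9875301 , -0.15739964,  0.31813335],
       [-0.99988962, -0.00535372, -0.01385948, -0.14748157],
       [-0.01452932,  0.15733923,  0.98743773,  1.49923134],
       [ 0.        ,  0.        ,  0.        ,  1.        ]])}
```

View pics/scene.png

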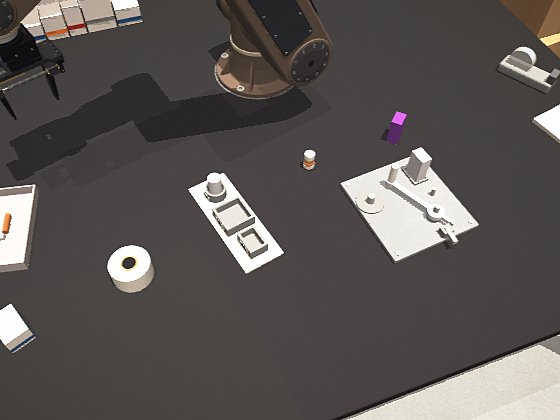

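View pics/top.png

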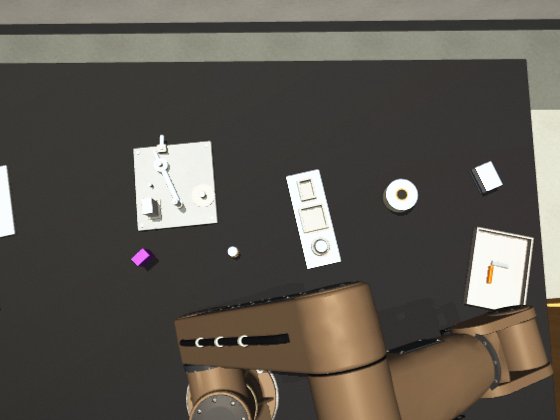

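The scene view shows the unit with the setting block at (420,165), the roller at (394,175), the rack at (235,220) with the rectangular holder at its far end (253,241), and the purple decoy at (397,127). The top view shows the plate at (175,186), the block at (150,207), the roller at (177,205) and the rectangular holder at (306,189).

```bash
python3 - <<'E'
from h import *
def comp(px,u,v,lo):
    g=cv2.cvtColor(px,cv2.COLOR_RGB2GRAY);m=(g>lo).astype(np.uint8)
    n,l=cv2.connectedComponents(m);return l==l[v,u]
for n,pts in (("top",dict(unit=(190,165),rack=(297,178))),("scene",dict(unit=(400,240),rack=(262,262)))):
    f=np.load(n+'.npz');W,px=f['W'],f['px']
    for k,(u,v) in pts.items():
        m=comp(px,u,v,90); P=W[m];P=P[np.isfinite(P[:,0])]
        h=.014 if k=="unit" else .008
        Q=P[abs(P[:,2]-h)<.006]
        r=cv2.minAreaRect((Q[:,:2]*1000).astype(np.float32))
        print(n,k,m.sum(),'zmed',np.median(Q[:,2]).round(4),r)
        T=P[P[:,2]>.06]
        if k=="unit":
            # high points: cluster in xy
            g=np.zeros((1200,1200),np.uint8);ij=(T[:,:2]*1000).astype(int)+[200,600]
            g[ij[:,1],ij[:,0]]=1;g=cv2.dilate(g,np.ones((7,7)))
            c,l=cv2.connectedComponents(g)
            for i in range(1,c):
                S=T[l[ij[:,1],ij[:,0]]==i]
                zt=np.percentile(S[:,2],95);S2=S[S[:,2]>zt-.006]
                print('  high',len(S),'ztop',zt.round(4),S2.mean(0).round(4),cv2.minAreaRect((S2[:,:2]*1000).astype(np.float32)))
        else:
            S=P[abs(P[:,2]-.036)<.005];print('  holdertops',len(S),S.mean(0))
            g=np.zeros((1200,1200),np.uint8);ij=(S[:,:2]*1000).astype(int)+[200,600]
            g[ij[:,1],ij[:,0]]=1;g=cv2.dilate(g,np.ones((5,5)))
            c,l=cv2.connectedComponents(g)
            for i in range(1,c):
                S1=S[l[ij[:,1],ij[:,0]]==i]
                if len(S1)>15: print('  holder',len(S1),np.median(S1[:,2]),cv2.minAreaRect((S1[:,:2]*1000).astype(np.float32)))
E
```

```text
top unit 6574 zmed 0.0141 ((611.7197875976562, 178.85641479492188), (268.0398254394531, 235.7223663330078), 5.484760761260986)
  high 44 ztop 0.0964 [0.5414 0.1593 0.0931] ((541.844482421875, 159.58651733398438), (16.566247940063477, 13.90088939666748), 56.32565689086914)
  high 2 ztop 0.0635 [0.6567 0.2129 0.0627] ((656.7247314453125, 212.94277954101562), (6.029451370239258, 0.0), -115.29924011230469)
  high 181 ztop 0.0936 [0.5306 0.2384 0.0903] ((529.653076171875, 237.79507446289062), (44.21525192260742, 28.10395050048828), 7.865910053253174)
top rack 3328 zmed 0.0083 ((504.0203552246094, -232.46963500976562), (282.43585205078125, 103.35538482666016), 12.5177001953125)
  holdertops 403 [ 0.50809879 -0.23060981  0.03556948]
  holder 97 0.034859398812528086 ((417.9324951171875, -249.41062927246094), (48.2265739440918, 50.632991790771484), 44.55497360229492)
  holder 183 0.03526773235898384 ((502.71014404296875, -231.0542449951172), (74.4657211303711, 74.14258575439453), 12.439517974853516)
  holder 123 0.03556157788727754 ((586.0013427734375, -212.24273681640625), (61.95625686645508
[... 456 characters left out ...]
 0.088 ] ((531.0350952148438, 233.94561767578125), (46.475040435791016, 33.089107513427734), 1.4529873132705688)
scene rack 4034 zmed 0.0082 ((501.7520751953125, -233.77413940429688), (285.713134765625, 103.69395446777344), 12.522387504577637)
  holdertops 682 [ 0.51894432 -0.23289809  0.03559383]
  holder 127 0.03556587482453333 ((424.3537902832031, -254.09498596191406), (50.372276306152344, 42.656471252441406), 83.86054229736328)
  holder 320 0.03582929040972571 ((503.1787109375, -235.2559814453125), (80.0439224243164, 75.36405181884766), 11.644842147827148)
  holder 234 0.035203659101260665 ((587.39794921875, -216.45877075195312), (66.3441390991211, 47.56171417236328), 13.630297660827637)
```

Request:
jog_arm(rows=[1, 0, 0, 0, 0, 0, 6.7, 1, 0, 0, 0, 0, 0, 6.7, 1, 2.7, -2.6, 0, 0, 0, 0, 1, 2.7, -2.6, 0, 0, 0, 0, 1, 2.7, -2.6, 0, 0, 0, 0, 1, 2.7, -2.6, 0, 0, 0, 0, 1, 2.7, -2.6, 0, 0, 0, 0, 1, 2.7, -2.6, 0, 0, 0, 0, 1, 2.7, -2.6, 0, 0, 0, 0, 1, 2.7, -2.6, 0, 0, 0, 0])

```text
clock: 0.93
tcp_pos: [0.3987, -0.3616, 0.2225]
eef_rot: [-180.0, 0.0, 5.5]
force: [0.2, -1.8, 1.0]
finger_gap: 0.095
gripper_force: 0.0
```

Request:
jog_arm(rows=[1, 2.3, -2.6, 0, 0, 0, 0, 1, 2.3, -2.6, 0, 0, 0, 0, 1, 2.3, -2.6, 0, 0, 0, 0, 1, 2.3, -2.6, 0, 0, 0, 0, 1, 2.3, -2.6, 0, 0, 0, 0])

```text
clock: 1.35
tcp_pos: [0.5004, -0.221, 0.2225]
eef_rot: [-180.0, 0.0, 5.6]
force: [0.6, 0.5, -0.5]
finger_gap: 0.0951
gripper_force: 0.0
```

```bash
python3 - <<'E'
from h import *
s=snap("wrist");save(s,'w1.png');print(np.round(s['tool_from_camera'],3),s['fx'],s['cx'],s['cy'],robot.state()['tcp_pos'])
np.savez('w1.npz',W=cloud(s),px=s['pixels'])
E
```

```text
[[-0.001  0.959  0.284  0.081]
 [ 1.     0.     0.001  0.001]
 [ 0.001  0.284 -0.959 -0.162]
 [ 0.     0.     0.     1.   ]] 356.1856619716674 275.41281557318416 209.44425055331018 [ 0.50293303 -0.21717936  0.22250639]
```

View pics/w1.png

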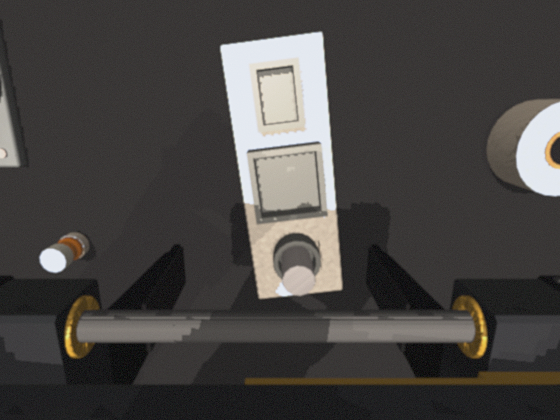

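The wrist view shows the rack, with the rectangular holder at (278,97), the square one at (288,183) and the spacer at (297,260).

```bash
python3 - <<'E'
from h import *
f=np.load('w1.npz');W=f['W']
v,u=np.mgrid[:420,:560]
roi=(u>240)&(u<315)&(v>50)&(v<140)
P=W[roi];S=P[abs(P[:,2]-.036)<.005]
print(len(S),np.median(S[:,2]),cv2.minAreaRect((S[:,:2]*1000).astype(np.float32)))
F=W[85:105,270:285].reshape(-1,3);print('floor',np.nanmedian(F,0))
roi=(u>215)&(u<345)&(v>30)&(v<300);P=W[roi];S=P[abs(P[:,2]-.008)<.005]
print('rack',np.median(S[:,2]),cv2.minAreaRect((S[:,:2]*1000).astype(np.float32)))
E
```

```text
1443 0.03558222769201913 ((588.54345703125, -214.6326141357422), (62.03658676147461, 46.0756721496582), 12.642280578613281)
floor [ 0.58993451 -0.21418446  0.01355838]
rack 0.007700295239093408 ((505.10589599609375, -234.74700927734375), (279.9268493652344, 103.42347717285156), 12.516146659851074)
```

Request:
jog_arm(rows=[1, 0, -4, 0, 0, 0, 0, 1, 0, -4, 0, 0, 0, 0, 1, 0, -4, 0, 0, 0, 0, 1, 0, -4, 0, 0, 0, 0, 1, 0, -4, 0, 0, 0, 0, 1, 0, -4, 0, 0, 0, 0, 1, 0, -4, 0, 0, 0, 0, 1, 0, -4, 0, 0, 0, 0])

```text
clock: 2.07
tcp_pos: [0.4681, 0.0976, 0.2226]
eef_rot: [180.0, 0.0, 5.5]
force: [0.8, -0.2, -0.5]
finger_gap: 0.0952
gripper_force: 0.0
```

Request:
jog_arm(rows=[1, -1, -4, 0, 0, 0, 0, 1, -1, -4, 0, 0, 0, 0, 1, 0, -4, 0, 0, 0, 0, 1, 0, 0, 0, 0, 0, 0])

```text
clock: 2.4
tcp_pos: [0.4359, 0.2184, 0.2226]
eef_rot: [-179.9, -0.0, 5.8]
force: [0.9, -0.6, -0.5]
finger_gap: 0.0952
gripper_force: 0.0
```

```bash
python3 - <<'E'
from h import *
s=snap("wrist");save(s,'w2.png');print(robot.state()['tcp_pos'])
W=cloud(s);P=W.reshape(-1,3)
near=(abs(P[:,0]-.53)<.05)&(abs(P[:,1]-.235)<.045)
S=P[near&(P[:,2]>.08)&(P[:,2]<.1)];zt=np.median(S[:,2]);S=S[abs(S[:,2]-zt)<.004]
print('block',len(S),zt,cv2.minAreaRect((S[:,:2]*1000).astype(np.float32)))
near=np.hypot(P[:,0]-.543,P[:,1]-.157)<.025
S=P[near&(P[:,2]>.08)&(P[:,2]<.1)];zt=np.median(S[:,2]);S=S[abs(S[:,2]-zt)<.004]
print('roller',len(S),zt,cv2.minEnclosingCircle((S[:,:2]*1000).astype(np.float32)),S.mean(0))
E
```

```text
[0.43634828 0.21605955 0.22239704]
block 2102 0.0886189844144607 ((532.57470703125, 236.75282287597656), (43.877227783203125, 27.811294555664062), 6.086476802825928)
roller 449 0.0915478224573856 ((544.3502807617188, 158.43951416015625), 9.046525001525879) [0.54415918 0.15891373 0.09170534]
```

View pics/w2.png

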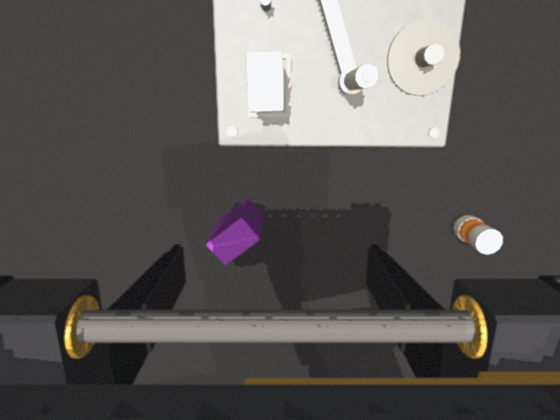

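The wrist view shows the block's top at (265,80), the roller's top at (365,77) and the purple decoy at (233,240). Heights of 88.6 and 91.5 mm and the measured sizes agree with the text.

Request:
jog_arm(rows=[0.45, 3.3, -0.4, 0, 0, 0, 0, 0.45, 3.3, -0.4, 0, 0, 0, 0, 0.45, 3.2, -0.3, 0, 0, 0, 0, 0.45, 0, 0, 4, 0, 0, 0, 0.45, 0, 0, 4, 0, 0, 0, 0.45, 0, 0, 3, 0, 0, 0, 0.45, 0, 0, 0, 0, 0, 0, 0.45, 0, 0, 0, 0, 0, 0], force=30)

```text
clock: 3.12
tcp_pos: [0.5337, 0.2327, 0.1119]
eef_rot: [180.0, 0.2, 5.5]
force: [0.0, 0.9, 0.8]
finger_gap: 0.0692
gripper_force: 0.0
```

Request:
jog_arm(rows=[0.45, -0.1, -0.4, 0, 0, 0, 0, 0.45, 0, 0, 2.6, 0, 0, 0, 0.45, 0, 0, 2.6, 0, 0, 0, 0.45, 0, 0, 0, 0, 0, 0, -0.7, 0, 0, 0, 0, 0, 0, -0.7, 0, 0, 0, 0, 0, 0, -0.7, 0, 0, 0, 0, 0, 0, -0.7, 0, 0, 0, 0, 0, 0, -0.7, 0, 0, 0, 0, 0, 0, -0.7, 0, 0, 0, 0, 0, 0], force=30)

```text
clock: 3.95
tcp_pos: [0.5326, 0.2377, 0.0613]
eef_rot: [-180.0, -0.1, 5.6]
force: [0.4, 0.1, -0.4]
finger_gap: 0.0343
gripper_force: 0.0
```

Request:
jog_arm(rows=[-0.7, 0, 0, 0, 0, 0, 0, -0.7, 0, 0, 0, 0, 0, 0, -0.7, 0, 0, 0, 0, 0, 0, -0.7, 0, 0, 0, 0, 0, 0])

```text
clock: 4.28
tcp_pos: [0.5325, 0.2376, 0.0609]
eef_rot: [180.0, -0.0, 5.6]
force: [-0.9, 0.2, 6.3]
finger_gap: 0.028
gripper_force: 30.0
```

Request:
jog_arm(rows=[-0.7, 0, 0, -1, 0, 0, 0, -0.7, 0, 0, -2, 0, 0, 0, -0.7, 0, 0, -3, 0, 0, 0, -0.7, 0, 0, -3, 0, 0, 0, -0.7, 0, 0, -3, 0, 0, 0, -0.7, 0, 0, -1, 0, 0, 0, -0.7, 0, 0, 0, 0, 0, 0])

```text
clock: 4.87
tcp_pos: [0.5331, 0.2379, 0.1931]
eef_rot: [-180.0, -0.2, 5.6]
force: [-0.0, 0.7, -2.3]
finger_gap: 0.0279
gripper_force: 30.0
```

Request:
jog_arm(rows=[-0.7, 0, 0, 0, 0, 0, -7, -0.7, -0.2, 2, 0, 0, 0, 0, -0.7, -0.4, 3.9, 0, 0, 0, 0, -0.7, -0.4, 3.9, 0, 0, 0, 0, -0.7, -0.4, 3.9, 0, 0, 0, 0, -0.7, -0.4, 3.9, 0, 0, 0, 0, -0.7, -0.4, 3.9, 0, 0, 0, 0, -0.7, -0.4, 3.9, 0, 0, 0, 0, -0.7, -0.4, 3.9, 0, 0, 0, 0, -0.7, -0.4, 3.9, 0, 0, 0, 0])

```text
clock: 5.7
tcp_pos: [0.5705, -0.0956, 0.1885]
eef_rot: [-179.9, 0.2, 12.6]
force: [1.9, 0.5, -2.2]
finger_gap: 0.0278
gripper_force: 30.0
```

Request:
jog_arm(rows=[-0.7, -0.4, 3.9, 0, 0, 0, 0, -0.7, -0.4, 3.9, 0, 0, 0, 0, -0.7, -0.2, 3.9, 0, 0, 0, 0, -0.7, 0, 0.5, 0, 0, 0, 0, -0.7, 0, 0, 0, 0, 0, 0, -0.7, 0, 0, 0, 0, 0, 0])

```text
clock: 6.2
tcp_pos: [0.5873, -0.2147, 0.1887]
eef_rot: [-179.9, 0.1, 12.5]
force: [-0.8, -0.1, -2.0]
finger_gap: 0.0281
gripper_force: 30.0
```

Request:
jog_arm(rows=[-0.7, 0.1, 0, 3, 0, 0, 0, -0.7, 0, 0, 3, 0, 0, 0, -0.7, 0, 0, 2, 0, 0, 0, -0.7, 0, 0, 1.5, 0, 0, 0, -0.7, 0, 0, 0, 0, 0, 0, -0.7, 0, 0, 0, 0, 0, 0])

```text
clock: 6.7
tcp_pos: [0.5888, -0.2133, 0.0951]
eef_rot: [-179.9, 0.1, 12.6]
force: [0.4, -0.6, -1.0]
finger_gap: 0.0277
gripper_force: 30.0
```

```bash
python3 - <<'E'
from h import *
s=snap("scene");st=robot.state();print(st['tcp_pos'],st['eef_rot'])
save({'pixels':cv2.resize(s['pixels'][150:300,170:330],None,fx=4,fy=4)},'s2.png')
E
```

```text
[ 0.58929971 -0.21378278  0.09608975] [ 1.79999329e+02 -1.81143309e-03  1.26281292e+01]
```

View pics/s2.png

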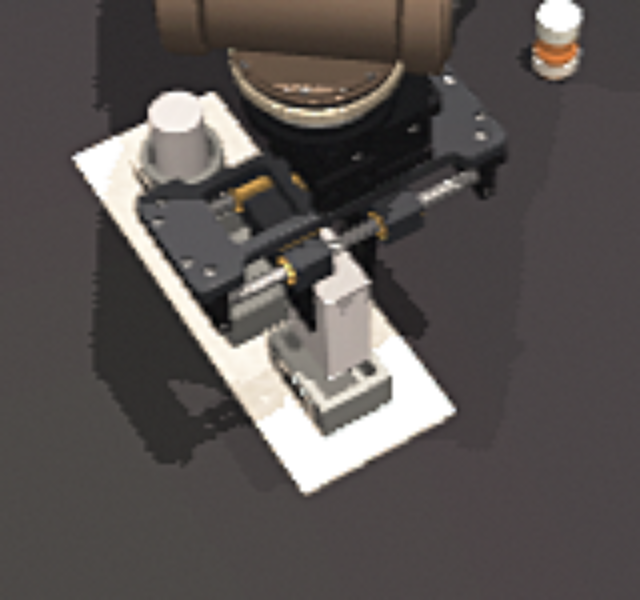

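The block hangs upright, centred over the rectangular holder, which shows at (335,385) in the crop. I'll lower it.

Request:
jog_arm(rows=[-0.7, -0.1, 0.1, 0, 0, 0, 0, -0.7, 0, 0, 1, 0, 0, 0, -0.7, 0, 0, 1, 0, 0, 0, -0.7, 0, 0, 0.8, 0, 0, 0, -0.7, 0, 0, 0.4, 0, 0, 0, -0.7, 0, 0, 0, 0, 0, 0, -0.7, 0, 0, 0, 0, 0, 0])

```text
clock: 7.33
tcp_pos: [0.5882, -0.2161, 0.0632]
eef_rot: [-180.0, 0.0, 12.5]
force: [-0.5, 0.3, -1.4]
finger_gap: 0.028
gripper_force: 30.0
```

Request:
jog_arm(rows=[-0.7, 0, 0, 0.15, 0, 0, 0, -0.7, 0, 0, 0.1, 0, 0, 0, -0.7, 0, 0, 0, 0, 0, 0, -0.7, 0, 0, 0, 0, 0, 0])

```text
clock: 7.67
tcp_pos: [0.5884, -0.2161, 0.0613]
eef_rot: [180.0, -0.0, 12.6]
force: [-0.6, 0.4, -2.3]
finger_gap: 0.0277
gripper_force: 30.0
```

Request:
jog_arm(rows=[-0.7, 0, 0, 0.1, 0, 0, 0, -0.7, 0, 0, 0, 0, 0, 0, -0.7, 0, 0, 0.05, 0, 0, 0, -0.7, 0, 0, 0, 0, 0, 0])

```text
clock: 8.0
tcp_pos: [0.5885, -0.2161, 0.061]
eef_rot: [180.0, -0.0, 12.6]
force: [-2.4, 1.0, 9.6]
finger_gap: 0.0281
gripper_force: 30.0
```

Request:
jog_arm(rows=[0.5, 0, 0, 0, 0, 0, 0, 0.5, 0, 0, 0, 0, 0, 0, 0.5, 0, 0, 0, 0, 0, 0, 0.5, 0, 0, 0, 0, 0, 0, 0.5, 0, 0, 0, 0, 0, 0, 0.5, 0, 0, -3, 0, 0, 0, 0.5, 0, 0, -4, 0, 0, 0, 0.5, 0, 0, -4, 0, 0, 0, 0.5, 0, 0, -2, 0, 0, 0, 0.5, 0, 0, 0, 0, 0, 0])

```text
clock: 8.83
tcp_pos: [0.5899, -0.2167, 0.1947]
eef_rot: [179.7, -0.4, 12.6]
force: [-0.1, -0.3, 0.0]
finger_gap: 0.0711
gripper_force: 0.0
```

```bash
python3 - <<'E'
from h import *
s=snap("scene");P=cloud(s).reshape(-1,3)
n=np.hypot(P[:,0]-.588,P[:,1]+.2146)<.04
S=P[n&(P[:,2]>.075)&(P[:,2]<.12)];zt=np.median(S[:,2]);print(len(S),zt,S[abs(S[:,2]-zt)<.004].mean(0),robot.state()['tcp_pos'])
save({'pixels':cv2.resize(s['pixels'][150:300,170:330],None,fx=4,fy=4)},'s3.png')
E
```

```text
278 0.0881573398100779 [ 0.58890626 -0.21824625  0.0885595 ] [ 0.58900066 -0.21636056  0.19193865]
```

View pics/s3.png

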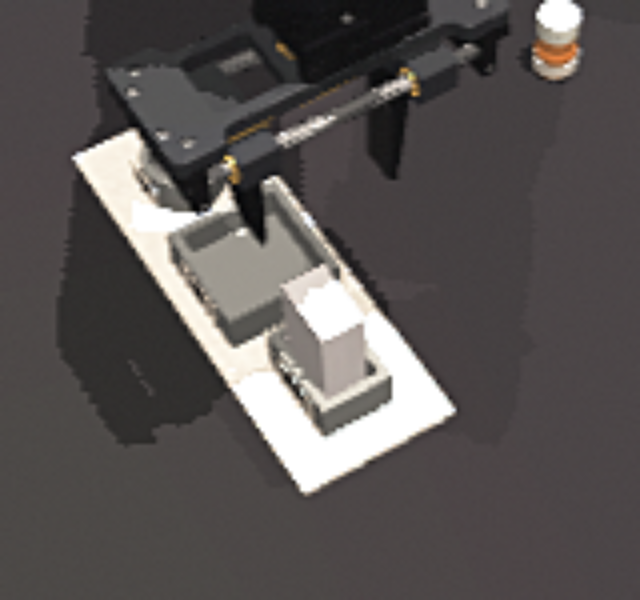

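The block stands upright in its slot, with its top at 88.5 mm (14 + 75 expected), and it is released. Next is the roller.

Request:
jog_arm(rows=[0.3, 0, 0, 0, 0, 0, -6.5, 0.3, 0, 0, 0, 0, 0, -6.5, 0.3, 1.2, -3.6, 0, 0, 0, 0, 0.3, 1.2, -3.6, 0, 0, 0, 0, 0.3, 1.2, -3.6, 0, 0, 0, 0, 0.3, 1.2, -3.6, 0, 0, 0, 0, 0.3, 1.2, -3.6, 0, 0, 0, 0, 0.3, 1.2, -3.6, 0, 0, 0, 0, 0.3, 1.2, -3.6, 0, 0, 0, 0, 0.3, 1.2, -3.6, 0, 0, 0, 0])

```text
clock: 9.72
tcp_pos: [0.5496, 0.0869, 0.1881]
eef_rot: [-180.0, 0.1, 25.5]
force: [1.0, 0.1, -0.1]
finger_gap: 0.0614
gripper_force: 0.0
```

Request:
jog_arm(rows=[0.3, 1.2, -3.6, 0, 0, 0, 0, 0.3, 1.3, -3.3, 0, 0, 0, 0, 0.3, 0, 0, 0, 0, 0, 0, 0.3, 0, 0, 0, 0, 0, 0])

```text
clock: 10.05
tcp_pos: [0.5426, 0.1597, 0.1881]
eef_rot: [-180.0, 0.1, 25.7]
force: [-0.5, -0.6, 0.0]
finger_gap: 0.0616
gripper_force: 0.0
```

Request:
jog_arm(rows=[0.3, 0.1, 0.1, 3, 0, 0, 0, 0.3, 0, 0, 4, 0, 0, 0, 0.3, 0, 0, 4, 0, 0, 0, 0.3, 0, 0, 2.2, 0, 0, 0, -1, 0, 0, 0, 0, 0, 0, -1, 0, 0, 0, 0, 0, 0, -1, 0, 0, 0, 0, 0, 0, -1, 0, 0, 0, 0, 0, 0, -1, 0, 0, 0, 0, 0, 0, -1, 0, 0, 0, 0, 0, 0], force=30)

```text
clock: 10.88
tcp_pos: [0.5453, 0.1577, 0.0589]
eef_rot: [180.0, -0.1, 25.6]
force: [0.6, -0.4, 0.5]
finger_gap: 0.027
gripper_force: 0.0
```

Request:
jog_arm(rows=[-1, 0, 0, 0, 0, 0, 0, -1, 0, 0, 0, 0, 0, 0, -1, 0, 0, 0, 0, 0, 0, -1, 0, 0, 0, 0, 0, 0, -1, 0, 0, 0, 0, 0, 0])

```text
clock: 11.3
tcp_pos: [0.5445, 0.1588, 0.0584]
eef_rot: [-179.9, -0.0, 25.5]
force: [-3.3, 8.6, 6.4]
finger_gap: 0.0173
gripper_force: 30.0
```

Request:
jog_arm(rows=[-1, 0.01, -0.54, 0, 0, 0, 2.4, -1, 0.01, -0.54, 0, 0, 0, 2.4, -1, 0.01, -0.54, 0, 0, 0, 2.4, -1, 0.01, -0.54, 0, 0, 0, 2.4, -1, 0.01, -0.54, 0, 0, 0, 2.4, -1, 0.01, -0.54, 0, 0, 0, 2.4, -1, 0.01, -0.54, 0, 0, 0, 2.4, -1, 0, 0, 0, 0, 0, 0])

```text
clock: 11.97
tcp_pos: [0.5335, 0.194, 0.0584]
eef_rot: [180.0, -0.0, 8.7]
force: [-0.8, -5.2, 6.2]
finger_gap: 0.0177
gripper_force: 30.0
```

```bash
cat > q.py <<'E'
from h import *
st=robot.state();p=st['tcp_pos'][:2];a=np.radians(5.5)
o=np.array([.5443,.1587])-R.from_euler('z',5.5,degrees=True).as_matrix()[:2,:2]@np.array([.0700-.130*np.cos(.35),-.130*np.sin(.35)])
d=R.from_euler('z',-5.5,degrees=True).as_matrix()[:2,:2]@(p-o)
print('q',.35+np.arctan2(d[1],.07-d[0]),'r',np.hypot(d[1],.07-d[0]),st['tcp_pos'],st['eef_rot'][2],st['force'],st['gripper_force'],st['finger_gap'],st['clock'])
E
python3 q.py
```

```text
q 0.2853540010032537 r 0.12976120789671702 [0.53349319 0.19402084 0.05835015] 8.668023322541528 [-0.83079138 -5.17609166  6.23913561] 30.001920461654663 0.017653311087761348 11.9667
```

Request:
jog_arm(rows=[-1, 0.01, -0.54, 0, 0, 0, 2.4, -1, 0.01, -0.54, 0, 0, 0, 2.4, -1, 0.01, -0.54, 0, 0, 0, 2.4, -1, 0.01, -0.54, 0, 0, 0, 2.4, -1, 0.01, -0.54, 0, 0, 0, 2.4, -1, 0.01, -0.54, 0, 0, 0, 2.4, -1, 0.01, -0.54, 0, 0, 0, 2.4, -1, 0.01, -0.54, 0, 0, 0, 2.4, -1, 0.01, -0.54, 0, 0, 0, 2.4, -1, 0, 0, 0, 0, 0, 0])

```text
clock: 12.8
tcp_pos: [0.5347, 0.2421, 0.0583]
eef_rot: [179.9, 0.0, -12.9]
force: [-4.7, -7.2, 8.4]
finger_gap: 0.0177
gripper_force: 30.0
```

```bash
python3 q.py; python3 - <<'E'
from h import *
s=snap("scene");save({'pixels':cv2.resize(s['pixels'][80:280,330:530],None,fx=3,fy=3)},'s4.png')
P=cloud(s).reshape(-1,3)
n=np.hypot(P[:,0]-.588,P[:,1]+.2146)<.04
S=P[n&(P[:,2]>.075)&(P[:,2]<.12)];print(np.median(S,0))
E
```

```text
q 0.6579472992287686 r 0.12978979739982574 [0.53469844 0.24208001 0.05831817] -12.929511239698723 [-4.71580056 -7.17327621  8.41804378] 30.004274547100067 0.01770084752631157 12.8
[ 0.59077769 -0.21901239  0.08850661]
```

View pics/s4.png

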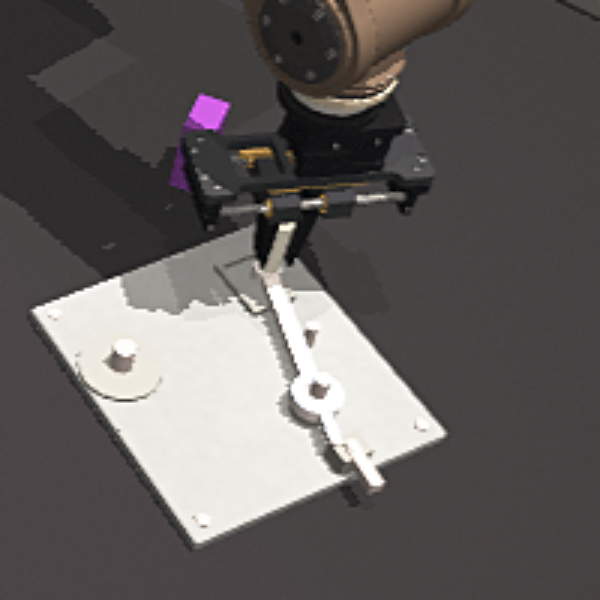

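The arm is held at q ≈ 0.66, past the click (0.58), and the 8.6 N reaction matches the spring. The gripper has the roller at (270,270), and the purple block shows no sign of being touched.

```bash
python3 -c "
from cell import robot
print(robot.job_done())"
```

```text
the job is handed in; nothing more can be done
None
```

The setting block stands fully down and released in its rectangular slot, and the gripper is holding the tensioner arm by its roller at about 0.66 rad, past the ratchet click (0.58); I handed the job in at about 13 s, and no verdict was returned.

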